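# Load a sample slide under the leaf springs of a reflectance stage

### The arm

A 6-joint arm with a two-finger parallel gripper is mounted at the origin on a cart in front of the work surface, level with it; the furniture and walls round the work are solid. World frame = base frame: x ahead of the robot, y to its left, z up, the work surface at z = 0. Lengths are in mm, angles in rad, forces in N, time in s.
With the tool pointing down it reaches from about 275 to 875 mm from the base axis. Payload 12.5 kg.
Tool frame: the origin (TCP) lies midway between the tips of the shut fingers; the grasp point (between the pads) lies 19 mm behind it; x points along the fingers, z is the direction in which the jaws open and shut, and the axes are right-handed (so a half turn about x gives the same grasp; the last joint's range is limited). The gripper opens to 85 mm and grips with 20 to 120 N. Pads are 22 mm wide; open, the fingers measure 114 mm over their backs; the gripper's body (76 mm by 85 mm) begins 54 mm behind the grasp point. The pads swing forward as they close: fully open they stand 13 mm farther back than shut.
Start: joints at [1.061, 0.351, 1.652, -0, 1.139, -0.085], TCP at [226.644, 501.116, 231.29] pointing down, gripper open.
Joint ranges: [-2.75, 2.75], [-0.79, 2.1], [0.01, 2.65], [-1.57, 4.71], [0.07, 3.14], [-2.87, 2.87]. Speed limits (rad/s): [2.22, 2.22, 2.79, 3.14, 3.14, 3.14].

### API

Orientations are given as a unit quaternion [w, x, y, z].
In Python, from bench import read_state, eyes, job gives the robot as it stands. The module is installed in compiled form; this text tells all that it offers.
- The arm moves only by the shell command python3 -m inch 'ROWS' [OPENING]. ROWS is JSON, one flat list of numbers, 4 for each row, row after row: the shift along the tool's x, y, z normalised to -1 to 1, where 1 is 0.5 m, then the turn about the tool's x normalised to -1 to 1, where 1 is pi/2 rad. A call has 1 to 5 rows; each row is the pose to reach, as a shift and turn from the pose commanded when the call began, along the tool's axes at that moment; what a row does not reach only later rows make up. A row lasts 1/8 s, in which the tool goes at most 62.5 mm and 10.7 degrees, less where a joint would pass 70% of its speed; a pose out of reach is approached as far as the arm can. A call with a number of a shift or a turn outside -1 to 1 is refused whole. A call with a gripper value outside its range is refused whole. OPENING is the closure, from 0 (fully open) to 1 (shut), set as the call begins (- or left out, the last holds). The fingers move at their own pace and stop on an object; the grip force is fixed at half the most. Time passes only in rows, so rows that repeat a pose let the fingers close. It gives the time, the measured TCP pose, the force and the opening at its end, in the units of the state.
- read_state(): the state, without advancing time (a new reading comes with each control period).
- eyes.read_camera(name): name is "scene" or "side" or "wrist"; returns a dict with "image" (480x640x3 uint8, red, green, blue), "range_z" (480x640 float32, mm along the optical axis (not along the pixel's ray), 0 where there is no reading), "vertical_fov" (degrees; the focal length in pixels is half the picture's height over the tangent of half this angle, whatever the lens; pixels are square), "cx", "cy" (the principal point, pixels), "rvec" (rotation vector, rad) and "tvec" (3), from world to camera coordinates, as OpenCV has them; the wrist camera has in their place "hand_eye" (4x4, takes a point from camera to tool coordinates, whose origin is the TCP and whose axes are the tool frame's). Camera axes: x right, y down, z forward; pixel columns grow to the right and rows downward; lengths in mm; the calibration is good to about 2 mm. A picture is of the moment at which its call begins: read the wrist's pose just before it.
- job.sign_off(): hands the job in, once; it reports no verdict.
The state is a dict: "time": time; "joints": joint angles; "joint_velocities": joint speeds; "effort": joint torques, N m; "ee_pos": TCP position; "tool_rot": TCP orientation; "force": force on the tool from outside, world axes, zero at the start; "torque": the same for the moment, N m; "width": finger opening in mm.
Only numpy, scipy, OpenCV 4.12 (cv2) and the standard library are available. Lean on these libraries where they do the work, as an engineer would, in place of code of your own. Each camera call takes 0.05 s, during which the arm holds its last target.

### The job

Load the sample slide into the probe stage by pushing it with the fingertips, never lifting it. Push it forward until its nose meets the turned-up lips of the two leaf springs, then press it hard and flat down on the sprung table and, keeping it pressed down, slide it under the springs fully home against the end stop. Then let go, so that the sprung table rises behind the slide and locks it in; leave the small things standing around where they are.

Things in the scene. Friction and masses are not known exactly. Their poses are not given: they have to be found in the camera images.
- stage: fixed loading stage, dark steel and aluminium, 206 x 90 mm. Origin on its underside, on the centre line; x = loading direction, z up. Along x: apron -85 to -43 mm, top 26 mm over the origin; sprung table -42 to +4 mm; bed +5 to +87.5 mm, top at 20 mm; then the end stop. Two guide rails, 53 mm apart inside, tops at 30 mm, run along the whole lane: the slide can only go along x
- slide: loose aluminium sample slide, 80 x 50 mm, between the rails; origin at the centre of its underside, x to its nose (as the stage's x). Front part 6 mm thick with a round window. 0.11 to 0.22 kg. Starts on table and apron, 8 to 30 mm short of the spring lips. Unless pressed down its nose is blocked by the lips. Stage x of its origin: about 0 when the nose meets the lips, +47.5 mm fully home
- press_pad (a point): middle of the finger pad on the slide's rear, on its top face: 27.5 mm behind the slide's origin, 13 mm over its underside. The pad is flat, 23 mm along x (slide x -40 to -17 mm) and 30 mm wide. Directly in front of it a cross rib to push against: slide x -17 to -11 mm, 30 mm wide, 6 mm higher than the pad
- stop (a point): point on the end stop's face, on the centre line at bed height (20 mm over the stage's underside), where the slide's nose ends; stage x = +87.5 mm. A fibre probe on an arm stands over the bed from stage x = +58 mm on, 33 to 67 mm over the stage's underside
- spring_lips (a point): point midway between the free turned-up lips of the two brass leaf springs: stage x = +40.5 mm, 10 mm over the bed. The springs (13 mm wide, centres 33 mm apart) come down from a clamp at the end stop to 3 mm over the bed at stage x = +56 mm, lift 3 mm to let the slide under and then press on it with about 3 N each. Low friction (0.2); pushing the slide under them takes 5 to 20 N
- lift_table (a joint): travel of the sprung table, m: 0 = up, level with the apron, 6 mm over the bed; 0.0053 = fully down, 0.7 mm over the bed. Lifts with 5.6 N when up, 9.6 N when down. Goes down only when the slide's rear is off the apron (slide origin beyond stage x = -3 mm); rises by itself once the slide's rear has passed its front edge (slide within about 3 mm of home)
- leaf_left (a joint): lift of the left leaf spring (seen along the loading direction), rad: 0 = free, about 0.065 with the slide beneath it
- leaf_right (a joint): the same for the right leaf spring
- vial_0: bystander: brown glass vial, 25 x 25 x 52 mm, standing; origin under its centre
- cuvette_0: bystander: clear cuvette, 14 x 14 x 51 mm, standing; origin under its centre
- tweezers: bystander: metal tweezers, 128 mm long, lying; origin under their centre

How it is judged (in metres and radians):
On the way, in this order (a step that is already met when the one before it is completed fails the run):
1. the slide is pressed flat down on the sprung table, its nose still at the spring lips (value of joint lift_table above 0.004 m and z of slide in the frame of stage below 0.0225 m and angle between slide's own z axis and vertical below 0.05 rad and x of slide in the frame of stage below 0.016 m), for 0.05 s.
2. still held down flat, the slide is part of the way under both springs (x of slide in the frame of stage between 0.02 and 0.042 m and value of joint lift_table above 0.003 m and angle between slide's own z axis and vertical below 0.05 rad and value of joint each of leaf_left, leaf_right above 0.035 rad), for 0.05 s.
At the end, for the whole second after the job is handed in: the slide lies flat on the bed (within 2 mm) under both springs, within 3 mm of the end stop, at rest, and the sprung table has risen (within 1.5 mm of the top) behind it (x of slide in the frame of stage above 0.0445 m and z of slide in the frame of stage below 0.022 m and angle between slide's own z axis and vertical below 0.04 rad and value of joint each of leaf_left, leaf_right above 0.035 rad and value of joint lift_table below 0.0015 m and linear speed of slide below 0.01 m/s); the robot touches nothing.
It fails at once if the slide is lifted more than 10 mm above the apron (z of slide in the frame of stage above 0.036 m).
It fails at once if the vial is disturbed (20 mm) (distance of vial_0 from where it was at the start of the episode above 0.02 m).
It fails at once if the cuvette is disturbed (20 mm) (distance of cuvette_0 from where it was at the start of the episode above 0.02 m).
It fails at once if the tweezers are disturbed (20 mm) (distance of tweezers from where it was at the start of the episode above 0.02 m).
It also fails if it takes over 35 s, if anything falls off the work surface, if the arm or the gripper's body presses on something with over 40 N, if the wrist force passes 120 N, or if a joint passes its speed limit or range.

## Working session

There is one attempt and no reset: what is moved stays moved. The work goes in short steps, Python scripts to look and compute and a shell command to move; the robot and the scene stay as the last step left them, time stands still between calls to the robot, and variables do not carry over. Pictures are saved under pics/ and viewed, and the job is handed in when it is done.

```bash
mkdir -p pics; ls; cat > h.py <<'E'
import numpy as np, cv2
from scipy.spatial.transform import Rotation as R
from bench import read_state, eyes
def cam(n):
    s=read_state(); c=eyes.read_camera(n); im=c["image"]
    f=im.shape[0]/2/np.tan(np.radians(c["vertical_fov"])/2)
    if "rvec" in c:
        Rm=R.from_rotvec(np.array(c["rvec"]).ravel()).as_matrix(); t=np.array(c["tvec"]).ravel()
        A=Rm.T; b=-Rm.T@t
    else:
        q=s["tool_rot"]; T=R.from_quat([q[1],q[2],q[3],q[0]]).as_matrix(); H=np.array(c["hand_eye"])
        A=T@H[:3,:3]; b=T@H[:3,3]+np.array(s["ee_pos"])
    v,u=np.mgrid[:480,:640]; z=c["range_z"]
    P=np.stack([(u-c["cx"])/f*z,(v-c["cy"])/f*z,z],-1)@A.T+b
    P[z==0]=np.nan
    return im,P,(A,b,f,c["cx"],c["cy"])
def save(n,im): cv2.imwrite(n,im[:,:,::-1])
def proj(K,p):
    A,b,f,cx,cy=K; q=(np.atleast_2d(p)-b)@A; return np.c_[q[:,0]/q[:,2]*f+cx,q[:,1]/q[:,2]*f+cy]
E
python3 - <<'E'
from h import *
s=read_state(); print(s)
for n in ("scene","side","wrist"):
    im,P,K=cam(n); save(f"pics/{n}0.png",im); np.savez(f"{n}0.npz",im=im,P=P)
    print(n,K[1])
E
```

```text
pics
{'time': 0.0, 'joints': array([ 1.06144177e+00,  3.51234400e-01,  1.65240381e+00, -5.25013386e-07,
        1.13908042e+00, -8.46025587e-02]), 'joint_velocities': array([ 2.56548374e-04, -2.00595934e-05,  1.77181026e-03, -8.53431758e-04,
       -4.85913434e-04,  2.23774815e-04]), 'effort': array([-4.85059973e-04, -5.06094146e+01, -2.91405612e+01, -8.86292264e-05,
        4.42162156e-03, -2.61120329e-05]), 'ee_pos': array([226.47576727, 500.86083692, 230.76712961]), 'tool_rot': array([ 0.59380638, -0.38356182,  0.59450931,  0.38318793]), 'force': array([ 0.00634258, -0.45714641,  0.05962987]), 'torque': array([ 0.00052944, -0.02745506,  0.00960317]), 'width': 85.627539420176}
scene [  12.85309401 -624.28465701  800.16343889]
side [ 153.34249464 -984.07999276  534.13887308]
wrist [153.52483597 533.92055311 374.41605961]
```

View pics/scene0.png

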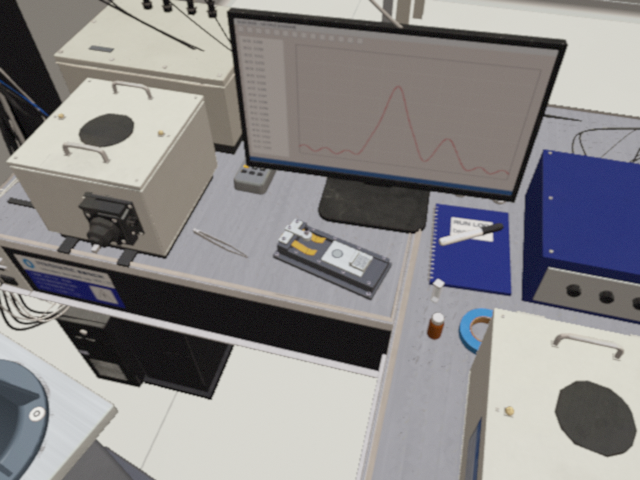

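View pics/side0.png

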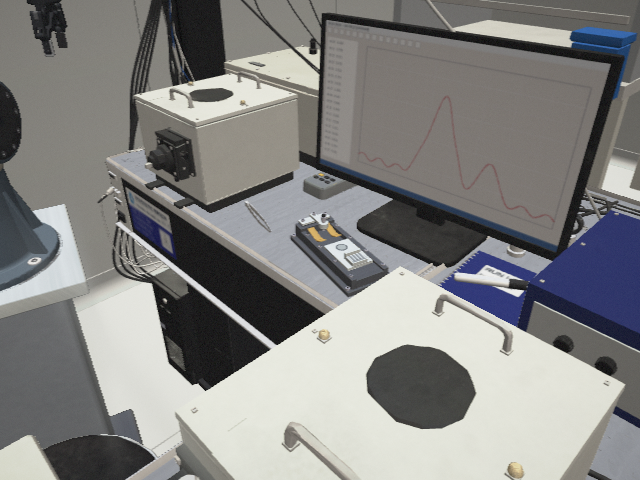

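View pics/wrist0.png

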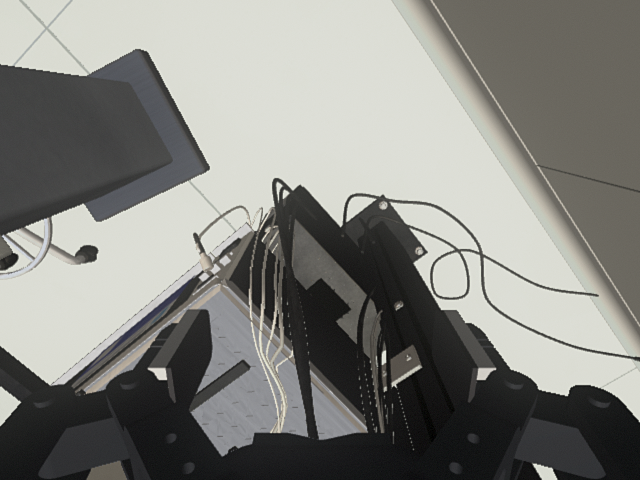

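The scene view shows the stage at about (332,258): end stop and brass springs on the left (300,235), slide on the right (350,258). The vial is at (436,325), the cuvette at (438,289), and the tweezers at (220,243). The monitor stands just behind the stage.

```bash
python3 - <<'E'
from h import *
for n,box in (("scene",(265,210,400,300)),("side",(280,200,400,305))):
    d=np.load(n+"0.npz"); im,P=d["im"],d["P"]
    x0,y0,x1,y1=box
    c=cv2.resize(im[y0:y1,x0:x1],None,fx=5.8,fy=5.5,interpolation=cv2.INTER_CUBIC)
    save(f"pics/{n}crop.png",c)
    # stage points: z between 15 and 80 in box
    B=P[y0:y1,x0:x1].reshape(-1,3); 
    for lo,hi in ((15,23),(23,29),(29,34),(34,45),(45,75)):
        m=(B[:,2]>lo)&(B[:,2]<hi); print(n,lo,hi,m.sum(),np.nanpercentile(B[m],[2,50,98],axis=0).round(0).tolist())
    m=(B[:,2]>25)&(B[:,2]<34)
    r=cv2.minAreaRect(B[m][:,:2].astype(np.float32)); print(r)
d=np.load("scene0.npz");P=d["P"]
for u,v in ((436,318),(436,335),(438,282),(438,296),(195,232),(246,255),(220,243),(283,260),(390,262),(368,292),(290,223),(240,150),(320,185),(425,200),(515,195),(245,60),(560,45),(425,225),(325,220),(254,175),(390,310)):
    print(u,v,P[v,u].round(0))
E
```

```text
scene 15 23 715 [[518.0, -416.0, 15.0], [552.0, -295.0, 20.0], [704.0, -230.0, 23.0]]
scene 23 29 811 [[519.0, -415.0, 23.0], [551.0, -387.0, 27.0], [588.0, -239.0, 29.0]]
scene 29 34 1486 [[520.0, -411.0, 29.0], [545.0, -332.0, 32.0], [593.0, -243.0, 34.0]]
scene 34 45 814 [[521.0, -387.0, 34.0], [551.0, -323.0, 38.0], [588.0, -221.0, 45.0]]
scene 45 75 283 [[530.0, -363.0, 45.0], [553.0, -252.0, 49.0], [579.0, -221.0, 67.0]]
((556.6976318359375, -317.13494873046875), (76.84423828125, 198.20504760742188), 1.2202345132827759)
side 15 23 583 [[518.0, -417.0, 15.0], [546.0, -293.0, 19.0], [585.0, -238.0, 23.0]]
side 23 29 1029 [[519.0, -416.0, 23.0], [548.0, -379.0, 26.0], [591.0, -242.0, 29.0]]
side 29 34 1027 [[519.0, -408.0, 29.0], [547.0, -332.0, 31.0], [591.0, -241.0, 34.0]]
side 34 45 507 [[521.0, -388.0, 34.0], [549.0, -272.0, 39.0], [586.0, -222.0, 45.0]]
side 45 75 168 [[545.0, -363.0, 45.0], [553.0, -263.0, 49.0], [580.0, -224.0, 66.0]]
((555.4720458984375, -317.8277282714844), (74.92692565917969, 198.0326385498047), 0.9473982453346252)
436 318 [ 504. -539.   53.]
436 335 [ 498. -548.   15.]
438 282 [ 573. -515.   53.]
438 296 [ 572. -521.   17.]
195 232 [484. -54.  13.]
246 255 [ 490. -170.    5.]
220 243 [ 491. -107.    2.]
283 260 [ 511. -239.   10.]
390 262 [ 605. -414.    9.]
368 292 [ 521. -411.   15.]
290 223 [ 576. -216.   37.]
240 150 [735.  21.   2.]
320 185 [ 726. -193.    0.]
425 200 [ 782. -409.   13.]
515 195 [ 813. -569.   78.]
245 60 [673. -80. 291.]
560 45 [ 832. -556.  371.]
425 225 [ 725. -434.    6.]
325 220 [ 642. -254.    3.]
254 175 [661. -73.  28.]
390 310 [ 514. -458.    1.]
```

```bash
ls -la pics
```

```text
total 2008
drwxr-xr-x 2 agent agent   4096 Dec  7 08:17 .
drwxr-xr-x 3 agent agent   4096 Dec  7 08:16 ..
-rw-r--r-- 1 agent agent 449000 Dec  7 08:16 scene0.png
-rw-r--r-- 1 agent agent 306019 Dec  7 08:17 scenecrop.png
-rw-r--r-- 1 agent agent 472414 Dec  7 08:16 side0.png
-rw-r--r-- 1 agent agent 381802 Dec  7 08:17 sidecrop.png
-rw-r--r-- 1 agent agent 429807 Dec  7 08:16 wrist0.png
```

View pics/scenecrop.png

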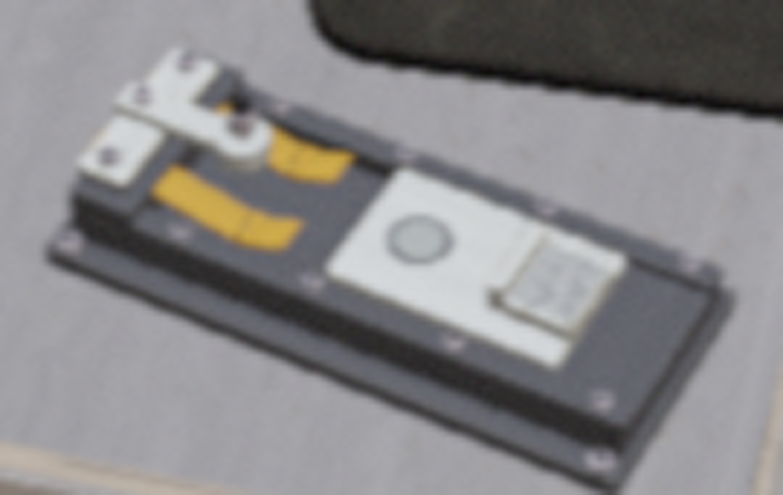

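View pics/sidecrop.png

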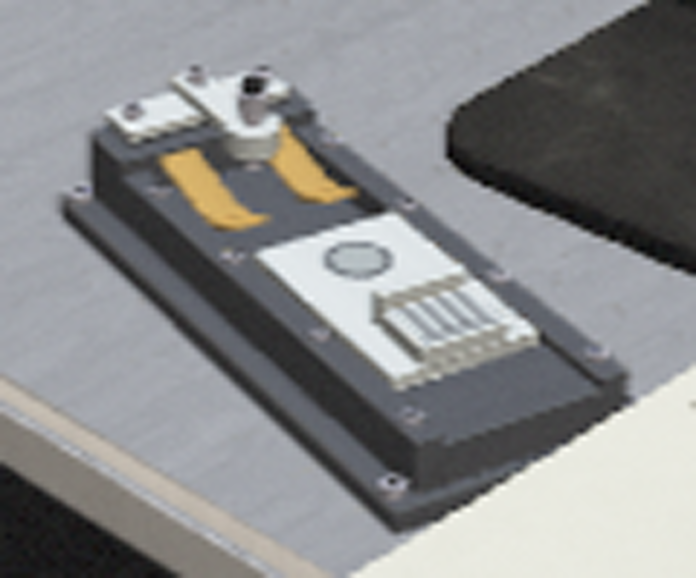

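```bash
python3 - <<'E'
from h import *
s=read_state(); q=s["tool_rot"]; print(R.from_quat([q[1],q[2],q[3],q[0]]).as_matrix().round(3))
H={}
pts=[]
for n in ("scene","side"):
    P=np.load(n+"0.npz")["P"].reshape(-1,3); pts.append(P[np.isfinite(P).all(1)])
P=np.vstack(pts)
m=(P[:,2]>-20)
P=P[m]
print("rows x 100..900 step50; cols y 600..-700 step -50 : max z")
for x in range(50,950,50):
    print(x,[int(P[k][:,2].max()) if (k:=((abs(P[:,0]-x)<25)&(abs(P[:,1]-y)<25))).any() else -1 for y in range(600,-701,-50)])
E
```

```text
[[-0.    -0.911  0.412]
 [-0.001  0.412  0.911]
 [-1.     0.    -0.001]]
rows x 100..900 step50; cols y 600..-700 step -50 : max z
50 [-1, -1, -1, -1, -1, -1, -1, -1, -1, -1, -1, 107, 177, 172, 50, 5, -1, -1, -1, -1, -1, -1, -1, -1, -1, -1, -1]
100 [-1, -1, -1, -1, -1, -1, -1, -1, -1, 2, 2, 110, 309, 305, 224, 5, -1, -1, -1, -1, -1, -1, -1, -1, -1, -1, 253]
150 [-1, -1, -1, -1, -1, -1, -1, -1, -1, 1, 4, 5, 11, 5, 5, 5, -1, -1, -1, -1, -1, -1, -1, 10, 9, -1, 164]
200 [-1, -1, 366, 367, -1, -1, -1, -1, -1, -1, -1, -1, -1, -1, -1, -1, -1, -1, -1, -1, -1, -1, -1, 10, 2, -1, 207]
250 [-1, 347, 362, 365, -1, 3, -4, -1, -1, -1, -1, -1, -1, -1, -1, -1, -1, -1, -1, -1, -1, -1, -1, 11, 4, 206, 207]
300 [-1, -1, -1, -1, 2, 6, 7, 9, 9, 11, -1, -1, 148, -1, -1, -1, -1, -1, -1, -1, -1, -1, 4, 12, 5, 213, 213]
350 [-1, -1, -1, 152, 156, 13, 13, 5, 207, 207, 208, 208, 173, 168, -1, -1, -1, -1, -1, -1, -1, -1, 12, 11, 5, 215, 214]
400 [-1, -1, -1, 262, 225, 21, 11, 3, 207, 207, 234, 235, 209, 208, 9, 9, 8, 0, -1, -1, -1, -1, 12, 5, 205, 206, 210]
450 [-1, -1, -1, 351, 280, -1, -1, -1, 215, 212, 214, 
[... 493 characters left out ...]
 376, 375, 174, 13, 17, 16, 17, 8, 14, 16, 16, 15, 144, 143]
700 [-1, -1, -1, -1, 205, 206, 208, 319, 303, 305, 359, 334, 378, 376, 376, 377, 377, 376, 191, 17, 17, 21, 30, 24, 124, 143, 143]
750 [-1, -1, -1, -1, 209, 205, 206, 206, 251, 251, 224, 295, 284, -1, 9, 4, 376, 376, 420, 379, 375, 199, 29, 32, 142, 143, 143]
800 [-1, -1, -1, 204, 206, 206, 206, 206, 205, 206, 206, 233, -1, -1, -1, -2, -1, 12, 25, 375, 376, 376, 376, 376, 143, 143, 143]
850 [-1, -1, -1, 204, 206, 241, 230, 217, 205, 205, 206, -1, -1, -1, -1, -1, -1, -1, -1, -1, 12, 20, 375, 376, 143, 143, 142]
900 [-1, -1, -1, 204, 204, 205, 219, 237, 241, 218, 204, -1, -1, -1, -1, -1, -1, -1, -1, -1, -1, -1, 1, 112, 145, 142, 143]
```

```bash
python3 -m inch '[-0.12,0,0,0.1, -0.22,0,0,0.2, -0.22,-0.05,-0.05,0.3, -0.22,-0.13,-0.13,0.4, -0.22,-0.22,-0.22,0.5]' 1; cat >> h.py <<'E'
def to(tx,ty,tz=None,yaw=None):
    s=read_state(); q=s["tool_rot"]; T=R.from_quat([q[1],q[2],q[3],q[0]]).as_matrix(); p=np.array(s["ee_pos"])
    d=np.array([tx,ty,p[2] if tz is None else tz])-p
    za=np.degrees(np.arctan2(T[1,2],T[0,2])); print("t",s["time"],"p",p.round(1),"zang",za.round(2),"rows",(T.T@d/500).round(4),"turn",None if yaw is None else (za-yaw)/90)
E
python3 -c "
from h import *
to(550,-365,330,0)"
```

```text
time: 0.78
ee_pos: [281.2, 355.2, 341.0]
tool_rot: [0.696, -0.125, 0.696, 0.125]
force: [0.7, -0.2, -0.4]
width: -0.1
t 0.775 p [281.2 355.2 341. ] zang 20.43 rows [ 2.2400e-02 -1.5374e+00  9.0000e-04] turn 0.22701865421240833
```

```bash
python3 -m inch '[0,-0.12,0,0.05, 0,-0.24,0,0.1, 0,-0.36,0,0.15, 0,-0.48,0,0.2, 0,-0.6,0,0.22]'; 
python3 -c "
from h import *
to(550,-365,330,0)"
```

```text
time: 1.4
ee_pos: [387.2, 74.0, 341.4]
tool_rot: [0.707, -0.005, 0.707, 0.005]
force: [1.3, 0.9, -0.2]
width: 0.3
t 1.4 p [387.2  74.  341.4] zang 0.77 rows [ 0.0228 -0.8823  0.3138] turn 0.00851044777535726
```

```bash
python3 -m inch '[0,-0.12,0.03,0.0085, 0,-0.23,0.07,0.0085, 0,-0.35,0.12,0.0085, 0,-0.46,0.16,0.0085, 0.02,-0.57,0.2,0.0085]' && python3 -m inch '[0.06,-0.1,0.03,0, 0.12,-0.2,0.06,0, 0.16,-0.3,0.09,0, 0.19,-0.37,0.115,0, 0.19,-0.37,0.115,0]'; 
python3 - <<'E'
from h import *
to(550,-365,330,0)
im,P,K=cam("wrist"); save("pics/wrist1.png",im); np.savez("wrist1.npz",im=im,P=P); import pickle; pickle.dump(K,open("K1.pkl","wb")); print(K[1])
to(550,-365,330,0)
E
```

```text
time: 2.02
ee_pos: [491.8, -209.8, 331.5]
tool_rot: [0.707, -0.001, 0.707, 0.0]
force: [0.5, 0.7, 1.2]
width: -0.1
time: 2.65
ee_pos: [548.5, -394.0, 233.6]
tool_rot: [0.706, 0.001, 0.708, 0.001]
force: [0.0, 1.2, 0.4]
width: -0.0
t 2.65 p [ 548.5 -394.   233.6] zang -0.02 rows [-0.1926  0.0583  0.0025] turn -0.0001849745978388698
[ 549.12721021 -314.06295702  377.3898547 ]
t 2.7 p [ 548.7 -392.8  234.9] zang 0.04 rows [-0.1901  0.0559  0.0024] turn 0.00040735421862712087
```

View pics/wrist1.png

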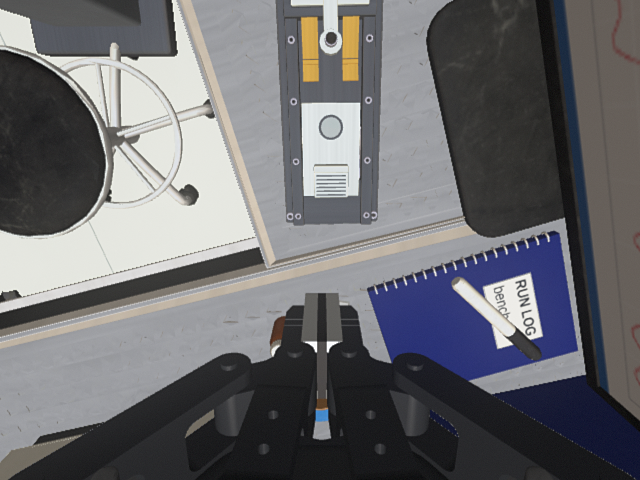

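The wrist view looks straight down on the stage. The slide runs from (303,103) to (360,198), the pad is at (331,180), the spring lips are at (310,80) and (350,80), and the probe is at (331,40).

```bash
python3 -m inch '[0,0,0,0, 0,0,0,0]' >/dev/null; python3 - <<'E'
from h import *
import pickle
to(550,-365,330,0)
im,P,K=cam("wrist"); save("pics/wrist2.png",im); np.savez("wrist2.npz",im=im,P=P); pickle.dump(K,open("K2.pkl","wb"))
c=cv2.resize(im[0:230,265:400],None,fx=2.6*1,fy=2.6,interpolation=cv2.INTER_CUBIC); save("pics/wcrop.png",c)
Z=P[...,2]; hsv=cv2.cvtColor(im,cv2.COLOR_RGB2HSV).astype(int)
v,u=np.mgrid[:480,:640]; roi=(v<235)&(u>260)&(u<400)
w=roi&(hsv[...,2]>185)&(hsv[...,1]<40)&(v>90)&(v<210)&(u>295)&(u<368)
pts=P[w]; pts=pts[np.isfinite(pts).all(1)]
print("slide",len(pts),cv2.minAreaRect(pts[:,:2].astype(np.float32)),np.median(pts[:,2]))
g=roi&(hsv[...,1]>120)&(hsv[...,0]>12)&(hsv[...,0]<32)&(hsv[...,2]>120)&(v<100)
b=P[g]; print("brass",np.nanpercentile(b,[1,50,99],axis=0).round(1).tolist())
for L in (u<331,u>331):
    q=P[g&L]; print(np.nanpercentile(q,[1,50,99],axis=0).round(1).tolist())
for nm,uu,vv in (("front slide",331,150),("window side",312,130),("pad",331,180),("pad",331,190),("apron",331,208),("apron",320,212),("railL",293,160),("railR",370,160),("bed",331,92),("table",240,150),("rib",331,167)):
    print(nm,np.nanmedian(P[vv-1:vv+2,uu-1:uu+2].reshape(-1,3),axis=0).round(1))
# base plate via height
m=roi&(Z>5)&(Z<35)
r=cv2.minAreaRect(P[m][:,:2].astype(np.float32)); print("plate(visible)",r)
E
```

```text
t 2.95 p [ 549.2 -391.7  237.2] zang 0.14 rows [-0.1856  0.0533  0.0018] turn 0.0016036341762945413
slide 4608 ((558.0135498046875, -346.6177062988281), (63.3973503112793, 83.16902923583984), 2.172307252883911) 33.21432142902671
brass [[532.4, -290.4, 25.8], [564.8, -264.8, 29.9], [577.6, -243.9, 35.1]]
[[532.2, -290.5, 25.8], [538.7, -265.0, 29.9], [544.7, -244.2, 35.4]]
[[565.0, -289.7, 25.9], [571.5, -264.7, 29.9], [577.7, -243.8, 34.9]]
front slide [ 557.9 -345.8   32.7]
window side [ 541.1 -328.7   33. ]
pad [ 558.  -371.3   39.5]
pad [ 558.  -380.1   40.1]
apron [ 558.6 -400.    26.9]
apron [ 548.2 -403.8   26.8]
railL [ 524.1 -354.5   33.4]
railR [ 593.  -355.5   29.6]
bed [ 557.6 -297.2   21.2]
table [ 470.7 -349.1    1. ]
rib [ 557.7 -359.    45.2]
plate(visible) ((558.1282958984375, -328.3026123046875), (141.08702087402344, 208.73561096191406), 0.11919065564870834)
```

View pics/wcrop.png

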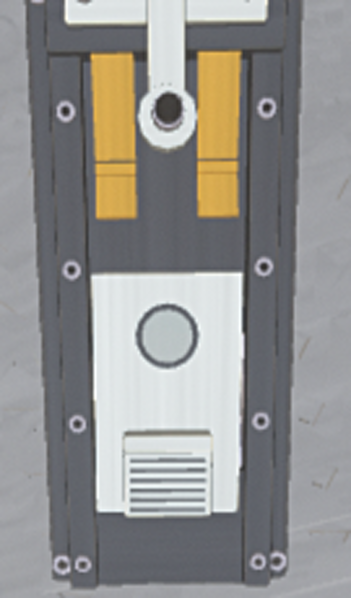

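```bash
python3 - <<'E'
from h import *
import pickle
d=np.load("wrist2.npz"); im,P=d["im"],d["P"]; A,b,f,cx,cy=pickle.load(open("K2.pkl","rb"))
g=cv2.cvtColor(im,cv2.COLOR_RGB2GRAY).astype(float)
def at(u,v,z):
    r=A@np.array([(u-cx)/f,(v-cy)/f,1]); return (b+r*(z-b[2])/r[2])
# slide side edges rows
E=[]
for v in range(108,150,3):
    dx=np.diff(g[v]); l=300-6+np.argmax(dx[294:312]); r=350+np.argmin(dx[350:372])
    p,q=at(l+.5,v,32),at(r+.5,v,32); E.append(((p+q)/2)[:2]); w=q-p
    print(v,l,r,p[:2].round(1),q[:2].round(1))
E=np.array(E); k=np.polyfit(E[:,1],E[:,0],1); print("slope x/y",k, "w",w)
for u in (318,331,345):
    dy=np.diff(g[:,u]); n=95+np.argmax(dy[95:112]); re=190+np.argmin(dy[190:205]); print("nose",at(u,n+.5,32)[:2].round(1),"rear",at(u,re+.5,39)[:2].round(1),n,re)
for u in (307,352): 
    dy=np.diff(g[:,u]); re=185+np.argmin(dy[185:205]); print("rear lo",at(u,re+.5,32)[:2].round(1))
for u in (310,350):
    dy=np.diff(g[:,u]); n=75+np.argmin(dy[75:92]); print("lip",at(u,n+.5,30)[:2].round(1),n)
# centre line rail screws pairs crop px/2.6
for l,r in (((65,110),(267,107)),((71,270),(264,267)),((77,424),(261,421)),((83,565),(258,562))):
    p=at(l[0]/2.6+265,l[1]/2.6,30);q=at(r[0]/2.6+265,r[1]/2.6,30); print("rail",p[:2].round(1),q[:2].round(1),((p+q)/2)[:2].round(1))
E
```

```text
108 299 357 [ 530.5 -310.5] [ 580.3 -310.4]
111 299 357 [ 530.4 -313. ] [ 580.4 -312.9]
114 299 357 [ 530.4 -315.4] [ 580.4 -315.3]
117 299 357 [ 530.4 -317.9] [ 580.5 -317.8]
120 300 357 [ 531.2 -320.4] [ 580.6 -320.3]
123 300 357 [ 531.2 -322.9] [ 580.7 -322.8]
126 300 357 [ 531.1 -325.4] [ 580.7 -325.3]
129 300 358 [ 531.1 -327.9] [ 581.7 -327.8]
132 300 358 [ 531.  -330.5] [ 581.8 -330.3]
135 300 358 [ 531. -333.] [ 581.9 -332.9]
138 300 358 [ 531.  -335.6] [ 581.9 -335.4]
141 300 358 [ 530.9 -338.1] [ 582. -338.]
144 300 358 [ 530.9 -340.7] [ 582.1 -340.6]
147 300 358 [ 530.9 -343.3] [ 582.2 -343.2]
slope x/y [-4.22333266e-02  5.42243892e+02] w [51.34626213  0.11557319  0.        ]
nose [ 546.4 -307.7] rear [ 546.4 -388.2] 104 198
nose [ 557.5 -307.6] rear [ 558.1 -384.5] 104 194
nose [ 569.5 -307.6] rear [ 570.8 -387.2] 104 197
rear lo [ 536.2 -387.9]
rear lo [ 577.7 -387.8]
lip [ 539.6 -290.8] 83
lip [ 573.5 -289.9] 82
rail [ 523.4 -259.3] [ 587.2 -258.3] [ 555.3 -258.8]
rail [ 524.2 -307.2] [ 588.1 -306.1] [ 556.2 -306.6]
rail [ 525.2 -357.7] [ 589.  -356.5] [ 557.1 -357.1]
rail [ 526.4 -408.3] [ 589.9 -407.1] [ 558.1 -407.7]
```

```bash
python3 -m inch '[0.08,0.022,0.014,-0.011, 0.18,0.022,0.015,-0.011, 0.27,0.022,0.015,-0.011, 0.33,0.022,0.015,-0.011, 0.33,0.022,0.015,-0.011]';  python3 -m inch '[0,0,0,0, 0,0,0,0]'
python3 - <<'E'
from h import *
to(557.6,-379,60,1.1)
im,P,K=cam("wrist"); save("pics/wrist3.png",im)
im,P,K=cam("side"); save("pics/side3.png",cv2.resize(im[170:320,270:420],None,fx=4,fy=4))
E
```

```text
time: 3.62
ee_pos: [555.7, -380.4, 69.7]
tool_rot: [0.706, -0.006, 0.708, 0.008]
force: [-0.6, 0.1, -0.2]
width: -0.3
time: 3.88
ee_pos: [557.3, -381.9, 73.2]
tool_rot: [0.708, -0.007, 0.706, 0.006]
force: [0.2, -0.7, -0.7]
width: 0.2
t 3.875 p [ 557.3 -381.9   73.2] zang 1.09 rows [0.0265 0.0059 0.0007] turn -8.635932870774503e-05
```

View pics/wrist3.png

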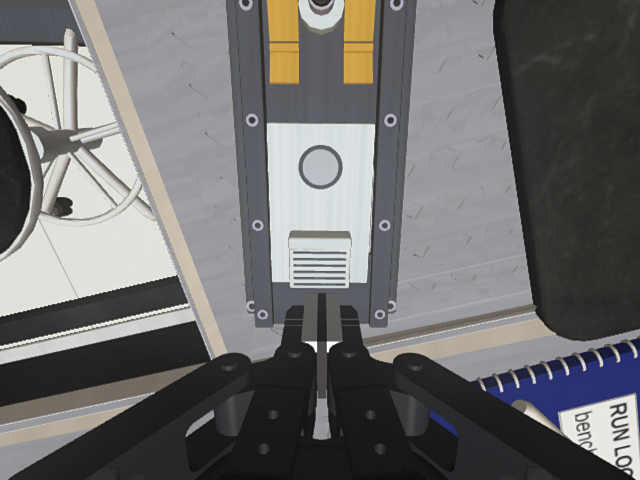

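View pics/side3.png

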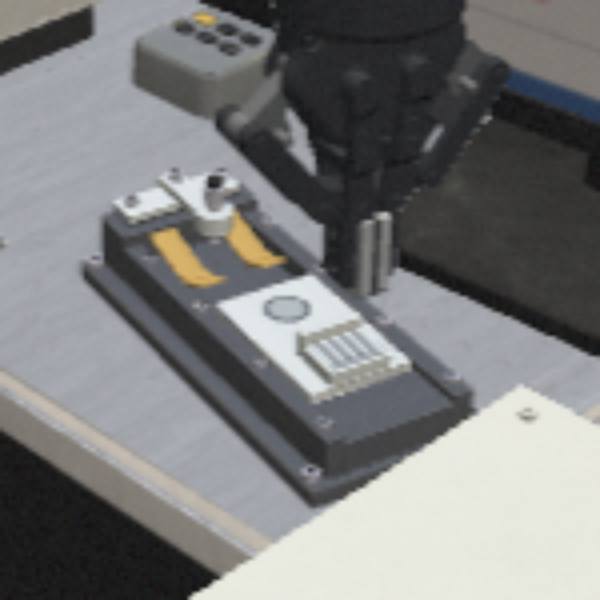

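The wrist view shows the fingers centred (u=322) on the pad (u=320), just behind it. Next I lower the fingertips to about 3 mm above the pad, behind the rib.

```bash
python3 -m inch '[0.03,0,0,0, 0.06,0,0,0, 0.062,0,0,0, 0.062,0,0,0]';  python3 -c "
from h import *
to(557.6,-379,42,1.1)
im,P,K=cam('side'); save('pics/side4.png',cv2.resize(im[170:320,270:420],None,fx=4,fy=4))"
```

```text
time: 4.47
ee_pos: [556.3, -381.2, 39.3]
tool_rot: [0.707, -0.006, 0.707, 0.007]
force: [0.2, -0.0, -0.4]
width: 0.2
t 4.475 p [ 556.3 -381.2   39.3] zang 1.09 rows [-0.0055  0.0044  0.0028] turn -0.00016639416923602823
```

View pics/side4.png

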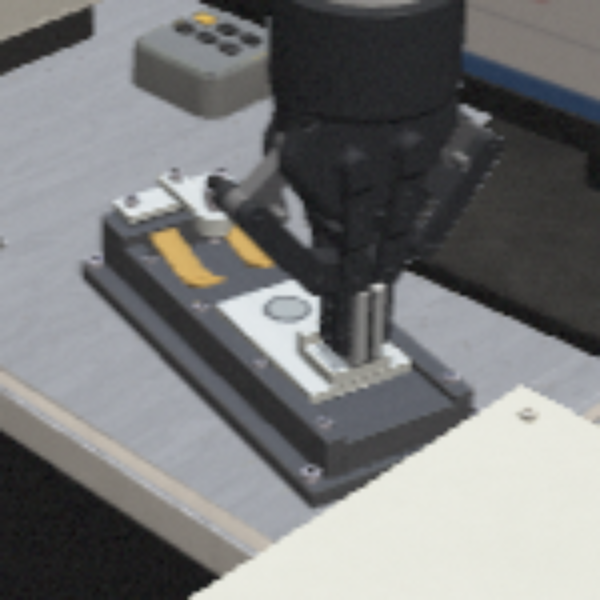

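The tip is over the pad behind the rib with no contact force. I let it settle, then push forward gently.

```bash
python3 -m inch '[0,0,0,0]' | head -4; python3 -m inch '[-0.002,0.004,0,0, -0.002,0.008,0,0, -0.002,0.012,0,0]'; python3 -m inch '[0,0.004,0,0, 0,0.008,0,0]'; 
```

```text
time: 4.65
ee_pos: [556.4, -381.3, 39.8]
tool_rot: [0.707, -0.007, 0.707, 0.007]
force: [0.1, 0.1, 0.3]
time: 5.03
ee_pos: [556.4, -375.3, 41.3]
tool_rot: [0.707, -0.007, 0.707, 0.007]
force: [-0.0, 0.1, -0.4]
width: 0.1
time: 5.28
ee_pos: [556.4, -371.3, 41.3]
tool_rot: [0.707, -0.007, 0.707, 0.007]
force: [1.2, -1.0, -0.3]
width: -0.3
```

```bash
python3 -m inch '[0,0.004,0,0, 0,0.008,0,0, 0,0.012,0,0]'; python3 -c "
from h import *
im,P,K=cam('wrist'); save('pics/wrist5.png',im)"
```

```text
time: 5.65
ee_pos: [556.2, -365.3, 41.3]
tool_rot: [0.707, -0.007, 0.707, 0.007]
force: [0.7, -0.6, 0.4]
width: 0.2
```

View pics/wrist5.png

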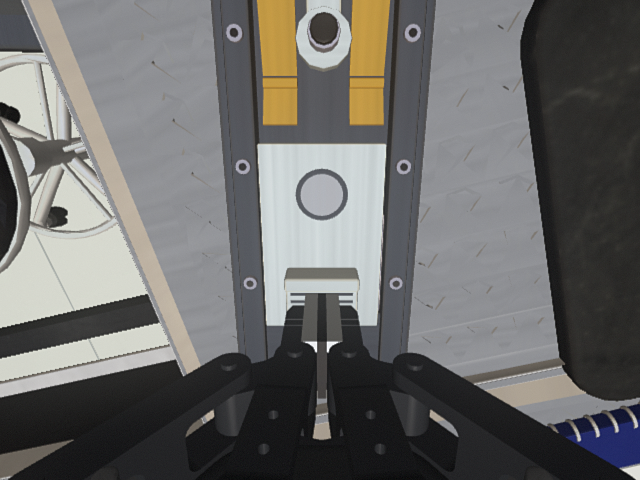

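```bash
cat >> h.py <<'E'
def meas():
    im,P,K=cam("wrist"); A,b,f,cx,cy=K; g=cv2.cvtColor(im,cv2.COLOR_RGB2GRAY).astype(float)
    def at(u,v,z):
        r=A@np.array([(u-cx)/f,(v-cy)/f,1]); return (b+r*(z-b[2])/r[2])
    return im,P,g,at
E
python3 - <<'E'
from h import *
to(0,0)
im,P,g,at=meas()
for u in (285,322,360):
    dy=np.diff(g[:,u]); n=np.argmax(dy[130:160])+130; print(n,at(u,n+.5,32)[:2])
for u in (280,367):
    dy=np.diff(g[:,u]); n=np.argmin(dy[110:135])+110; print("lip",n,at(u,n+.5,30)[:2])
for v in (267,280): print("rib",at(322,v,45))
E
```

```text
t 5.7 p [ 556.2 -365.1   41.3] zang 1.09 rows [ 2.0000e-04  7.5120e-01 -1.0984e+00] turn None
143 [ 541.01223095 -297.70690102]
143 [ 555.32825337 -297.43743833]
143 [ 570.02985162 -297.16071816]
lip 125 [ 538.97066265 -291.12098553]
lip 124 [ 572.57157749 -290.1177501 ]
rib [ 556.20538831 -343.63991956   45.        ]
rib [ 556.31269438 -349.21811549   45.        ]
```

```bash
python3 -m inch '[0,0.004,0,0, 0,0.008,0,0, 0,0.012,0,0]'; python3 -m inch '[0,0.002,0,0]';python3 -m inch '[0,0.002,0,0]';python3 -m inch '[0,0.002,0,0]'
```

```text
time: 6.12
ee_pos: [556.1, -359.3, 41.3]
tool_rot: [0.707, -0.007, 0.707, 0.007]
force: [0.6, -0.4, 0.4]
width: -0.1
time: 6.25
ee_pos: [556.1, -358.3, 41.3]
tool_rot: [0.707, -0.007, 0.707, 0.007]
force: [-0.7, -1.6, 0.5]
width: 0.2
time: 6.38
ee_pos: [556.2, -357.9, 41.5]
tool_rot: [0.707, -0.007, 0.707, 0.006]
force: [-0.7, -4.4, 0.3]
width: 0.3
time: 6.5
ee_pos: [556.4, -357.5, 41.8]
tool_rot: [0.708, -0.007, 0.707, 0.006]
force: [-0.8, -7.7, 2.3]
width: 0.1
```

The lips are met: force rose at TCP y ≈ -358. I back off slightly, then press down in small steps.

```bash
python3 -m inch '[0,-0.004,0,0, 0.004,-0.004,0,0, 0.008,-0.004,0,0]'; python3 -m inch '[0.004,0,0,0, 0.008,0,0,0]'; python3 -m inch '[0.004,0,0,0, 0.008,0,0,0]'
```

```text
time: 6.88
ee_pos: [556.1, -358.5, 37.4]
tool_rot: [0.707, -0.007, 0.707, 0.007]
force: [-1.3, -0.8, 5.3]
width: -0.0
time: 7.12
ee_pos: [556.2, -358.5, 33.7]
tool_rot: [0.707, -0.007, 0.707, 0.007]
force: [-2.9, -0.6, 16.5]
width: -0.4
time: 7.38
ee_pos: [557.5, -359.3, 33.4]
tool_rot: [0.708, -0.008, 0.706, 0.006]
force: [-10.3, 8.6, 46.6]
width: -0.3
```

```bash
python3 -m inch '[-0.002,0.002,0,0, -0.002,0.004,0,0]'; python3 - <<'E'
from h import *
im,P,g,at=meas(); save("pics/wrist6.png",im)
for v in range(120,275,12): print(v,P[v-1:v+2,310:316].reshape(-1,3).mean(0).round(1))
E
```

```text
time: 7.62
ee_pos: [557.8, -358.6, 33.6]
tool_rot: [0.709, -0.009, 0.705, 0.005]
force: [-2.1, -5.6, 22.1]
width: 0.2
120 [ 553.1 -282.5   20.7]
132 [ 553.2 -287.    21.3]
144 [ 553.3 -291.1   25.5]
156 [ 553.4 -295.4   27.6]
168 [nan nan nan]
180 [ 553.5 -304.6   27.9]
192 [ 553.5 -309.2   28.4]
204 [ 553.6 -314.1   28.2]
216 [ 553.7 -319.    28.1]
228 [ 553.7 -324.2   27.6]
240 [ 553.8 -329.4   27.6]
252 [ 553.8 -334.6   27.6]
264 [ 553.9 -340.    27.6]
```

View pics/wrist6.png

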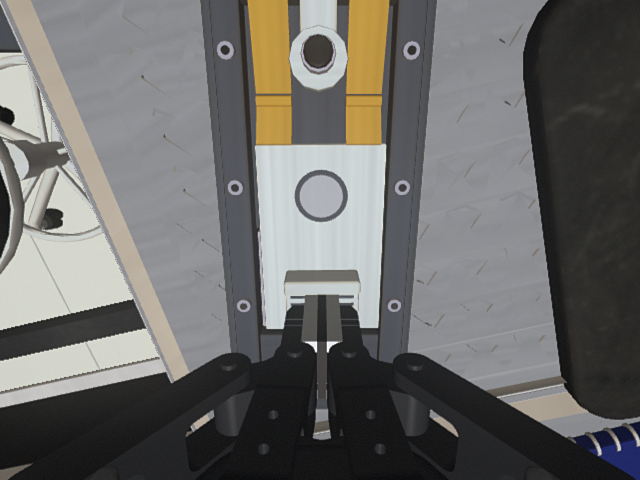

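The slide lies flat (front top about 27 mm) with its nose at the lips, v≈145. Now I slide it forward while still pressing.

```bash
python3 -m inch '[0.002,0.004,0,0, 0.002,0.01,0,0, 0.002,0.016,0,0]'; python3 -m inch '[0,0.006,0,0, 0,0.012,0,0, 0,0.018,0,0]'
```

```text
time: 8.05
ee_pos: [558.0, -351.9, 33.6]
tool_rot: [0.709, -0.009, 0.705, 0.004]
force: [-6.5, -9.8, 28.4]
width: -0.1
time: 8.43
ee_pos: [557.8, -344.1, 33.6]
tool_rot: [0.709, -0.01, 0.705, 0.003]
force: [-7.2, -21.0, 23.7]
width: 0.1
```

```bash
python3 -m inch '[0.002,0.006,-0.002,0, 0.002,0.012,-0.003,0, 0.002,0.018,-0.003,0]'; python3 -m inch '[0,0.006,0,0, 0,0.012,0,0]'; python3 - <<'E'
from h import *
im,P,g,at=meas(); save("pics/wrist7.png",im)
for v in range(120,275,12): print(v,P[v-1:v+2,310:316].reshape(-1,3).mean(0).round(1))
E
```

```text
time: 8.8
ee_pos: [557.6, -334.9, 33.5]
tool_rot: [0.711, -0.01, 0.704, 0.003]
force: [-0.9, -11.9, 30.3]
width: 0.0
time: 9.05
ee_pos: [557.5, -328.9, 33.4]
tool_rot: [0.711, -0.01, 0.704, 0.003]
force: [-1.8, -13.2, 29.6]
width: -0.1
120 [ 553.2 -251.8   49.7]
132 [ 553.3 -255.4   50.5]
144 [ 553.3 -259.    51.5]
156 [ 553.5 -260.8   67.3]
168 [ 553.6 -264.1   67.4]
180 [nan nan nan]
192 [ 553.3 -279.6   27.6]
204 [ 553.3 -284.3   27.8]
216 [ 553.4 -289.3   27.6]
228 [ 553.4 -294.4   27.4]
240 [ 553.5 -299.7   27. ]
252 [ 553.5 -304.9   27.2]
264 [nan nan nan]
```

View pics/wrist7.png

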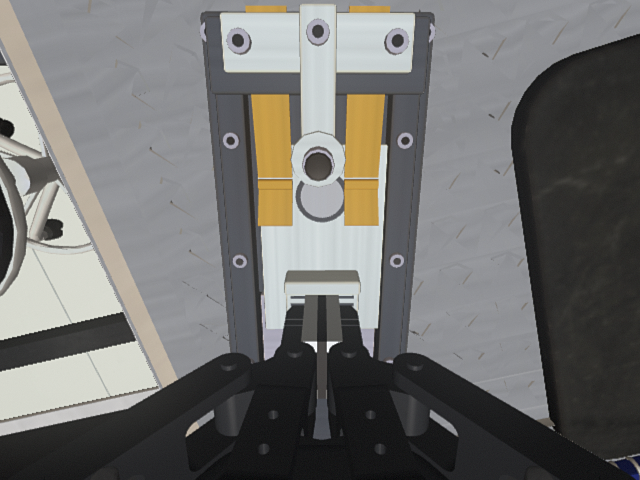

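The slide is flat under both springs, at stage x ≈ 30 mm. I continue pushing it home.

```bash
python3 -m inch '[0,0.006,0,0, 0,0.012,0,0, 0,0.018,0,0, 0,0.024,0,0]'; python3 -m inch '[0,0.004,0,0, 0,0.008,0,0]'; python3 -m inch '[0,0.003,0,0]';python3 -m inch '[0,0.003,0,0]'
```

```text
time: 9.6
ee_pos: [557.2, -316.7, 33.2]
tool_rot: [0.71, -0.01, 0.704, 0.004]
force: [-0.3, -12.3, 29.0]
width: 0.5
time: 9.85
ee_pos: [557.2, -312.4, 33.0]
tool_rot: [0.71, -0.01, 0.704, 0.004]
force: [-0.3, -12.1, 27.1]
width: 0.3
time: 9.98
ee_pos: [557.1, -311.1, 33.0]
tool_rot: [0.71, -0.01, 0.704, 0.004]
force: [-1.0, -20.1, 24.6]
width: -0.3
time: 10.1
ee_pos: [557.2, -311.0, 33.0]
tool_rot: [0.711, -0.011, 0.703, 0.003]
force: [-1.7, -26.7, 23.1]
width: -0.4
```

It is against the stop: force rises with no further travel at y ≈ -311. I ease off both pressures and lift.

```bash
python3 -m inch '[-0.003,-0.002,0,0, -0.005,-0.004,0,0]'; python3 -m inch '[-0.003,-0.002,0,0, -0.005,-0.003,0,0]'; python3 -c "
from h import *
to(0,0)"
```

```text
time: 10.35
ee_pos: [556.5, -311.1, 33.1]
tool_rot: [0.71, -0.009, 0.704, 0.004]
force: [7.0, -15.2, 1.4]
width: 0.1
time: 10.6
ee_pos: [555.3, -311.2, 34.1]
tool_rot: [0.709, -0.008, 0.705, 0.005]
force: [5.1, -11.4, -2.8]
width: 0.1
t 10.6 p [ 555.3 -311.2   34.1] zang 1.07 rows [-0.008   0.6431 -1.0988] turn None
```

Contact on the pad is released, with only light forward push on the rib. I back off it and rise.

```bash
python3 -m inch '[0,-0.004,0.001,0, 0,-0.007,0.002,0]'; python3 -m inch '[-0.004,0,0,0, -0.02,0,0,0, -0.06,0,0,0, -0.13,-0.03,0,0, -0.2,-0.08,0,0]'; python3 -m inch '[-0.05,-0.08,0,0, -0.1,-0.16,0,0, -0.1,-0.16,0,0, -0.1,-0.16,0,0]'; python3 - <<'E'
from h import *
im,P,g,at=meas(); save("pics/wrist8.png",im); to(0,0)
im2,_,_=cam("scene"); save("pics/scene8.png",im2)
for v in range(60,230,8): print(v,P[v-1:v+2,330:336].reshape(-1,3).mean(0).round(1))
E
```

```text
time: 10.85
ee_pos: [554.6, -312.0, 33.1]
tool_rot: [0.707, -0.006, 0.707, 0.007]
force: [-1.0, 1.1, 3.8]
width: 0.0
time: 11.48
ee_pos: [555.7, -352.4, 135.9]
tool_rot: [0.707, -0.007, 0.707, 0.007]
force: [0.3, -1.0, -0.8]
width: -0.1
time: 11.98
ee_pos: [556.8, -431.8, 183.6]
tool_rot: [0.707, -0.007, 0.707, 0.007]
force: [0.3, 1.3, -0.5]
width: -0.1
t 12.025 p [ 556.8 -431.4  183.1] zang 1.12 rows [ 0.0017  0.8842 -1.0967] turn None
60 [ 562.5 -318.8   34.2]
68 [ 562.7 -323.6   31.4]
76 [ 562.9 -328.5   27. ]
84 [ 563.1 -333.9   27.1]
92 [ 563.2 -339.3   27.2]
100 [nan nan nan]
108 [ 563.5 -350.4   27.2]
116 [ 563.7 -356.1   27.2]
124 [ 563.8 -361.8   26.9]
132 [ 564.  -367.5   27.3]
140 [ 564.3 -373.7   22.9]
148 [ 564.3 -379.3   27. ]
156 [ 564.5 -385.3   27.2]
164 [ 564.7 -391.4   27. ]
172 [ 564.8 -397.6   27. ]
180 [ 565.  -403.9   26.9]
188 [ 565.2 -410.2   27. ]
196 [ 565.9 -420.4    9.6]
204 [ 566.4 -429.2    1.2]
212 [ 566.6 -436.4    1. ]
220 [ 566.8 -443.7    0.9]
228 [ 567.  -450.9    1.4]
```

View pics/wrist8.png

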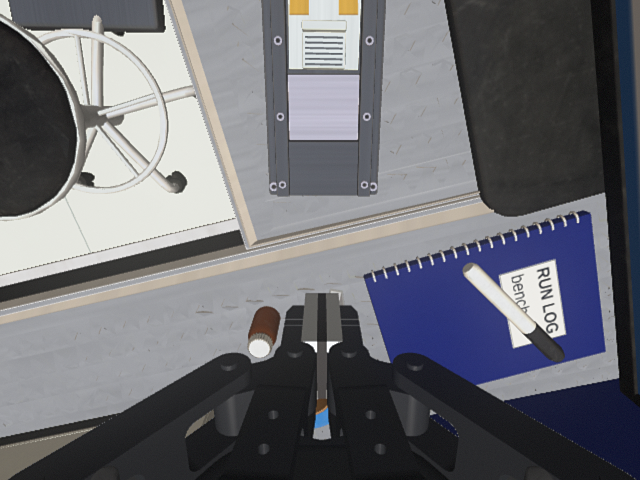

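View pics/scene8.png

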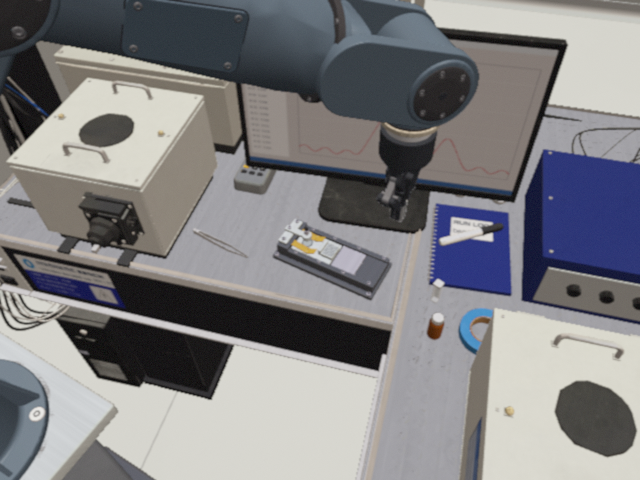

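```bash
python3 -m inch '[0,0,0,0, 0,0,0,0]'; python3 - <<'E'
from h import *
im,P,g,at=meas()
for u in (305,325,345):
    dy=np.diff(g[:,u]); n=np.argmin(dy[60:80])+60; print("rear",n,at(u,n+.5,33)[:2].round(1))
for v in (5,25,45,60): print(v,P[v,318:330].mean(0).round(1),P[v,296].round(1),P[v,353].round(1))
from bench import job; print(job.sign_off())
E
```

```text
time: 12.32
ee_pos: [557.1, -431.9, 183.1]
tool_rot: [0.707, -0.007, 0.707, 0.007]
force: [-0.5, -0.2, 0.5]
width: 0.1
rear 62 [ 543.5 -320.8]
rear 62 [ 557.5 -320.5]
rear 68 [ 571.6 -324.1]
5 [ 555.7 -284.    27.4] [ 537.4 -285.8   34.1] [ 575.3 -285.3   34.9]
25 [ 556.  -298.5   40.3] [ 536.9 -296.5   27.2] [ 576.4 -295.7   26.9]
45 [ 556.2 -309.6   33.7] [ 536.9 -308.9   26.7] [ 577.  -308.1   26.1]
60 [ 556.4 -319.1   34. ] [ 536.9 -318.7   27.3] [ 577.4 -317.9   27.2]
the job is handed in; nothing more can be done
None
```

I loaded the slide and handed the job in at about 12.4 s of the 35 s allowed; no verdict is reported. I pushed it with the shut fingertips against the rib until it met the spring lips. I then pressed it flat (peak about 47 N) and slid it under both springs, still pressing at 23 to 30 N. The force rose sharply at the end stop (about 27 N of push), so I eased off and withdrew upwards.

My last checks:
- **Position:** the end stop was felt in the push. The camera puts the slide's rear at stage x of roughly 7 to 10 mm, which means home within 1 to 3 mm.
- **Flatness:** the slide's front top reads 26 to 27 mm, and its pad 34 mm against 33 expected. That is flat on the bed, because the camera reads about 1 mm high.
- **Sprung table:** it has risen level with the apron; both read 27 mm.
- **Bystanders:** the vial, cuvette and tweezers look unmoved in the scene picture.
- **Gripper:** it is clear of everything.

Two things were not fully confirmed. The two camera readings of the slide's rear edge disagree by about 3 mm, because its edge detection is ambiguous there. The spring lift was judged from the pictures only, not measured.

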